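# Hand out the next setting job by pointing

### The arm

A 7-joint arm with a two-finger parallel gripper is mounted at the origin on the work surface. World frame = base frame: x ahead of the robot, y to its left, z up, the work surface at z = 0. Lengths are in mm, angles in rad, forces in N, time in s.
With the tool pointing down it reaches from about 425 to 925 mm from the base axis. Payload 6.8 kg.
Tool frame: the origin (TCP) lies at the very end of the fingers, on their centre line; the grasp point (between the pads) lies 19 mm behind it; z points along the fingers, y is the line along which they close (so a half turn about z gives the same grasp; the last joint's range is limited). The gripper opens to 85 mm and grips with 20 to 120 N. Pads are 22 mm wide; open, the fingers measure 114 mm over their backs; the gripper's body (76 mm by 85 mm) begins 54 mm behind the grasp point. The pads swing forward as they close: fully open they stand 13 mm farther back than shut.
Start: joints at [-1.239, 0.477, 0.022, 1.555, -0.011, 1.109, -0.083], TCP at [287.386, 610.784, 231.308] pointing down, gripper open.
Joint ranges: [-2.96, 2.96], [-0.34, 2.1], [-1.41, 1.46], [0.24, 2.44], [-1.37, 4.51], [0.17, 1.92], [-2.96, 2.96]. Speed limits (rad/s): [2.39, 2.39, 3.14, 3.14, 3.14, 3.14, 3.14].

### API

Orientations are given as a unit quaternion [w, x, y, z].
In Python, from bench import observe, read_camera, camera_params, finish_job gives the robot as it stands.
- The arm moves only by the tool step_arm, never from a script. Its argument "commands" is a list of rows, each a list of 5 numbers: the finger opening in mm, from 0 to 85.4, then the shift along the world's x, y, z in units of 30 mm (1.0 is 30 mm), then the turn about the world's z in units of 5 degrees (1.0 is 5 degrees). A call has 1 to 20 rows; each row is the pose to reach, as a shift and turn from the pose commanded when the call began; what a row does not reach only later rows make up. A row lasts 1/10 s, in which the tool goes at most 50 mm and 8.59 degrees, less where a joint would pass 70% of its speed; a pose out of reach is approached as far as the arm can. A call with a gripper value outside its range is refused whole. The fingers move at their own pace and stop on an object; the grip force is fixed at half the most. Time passes only in rows, so rows that repeat a pose let the fingers close. It gives the time, the measured TCP pose, the force, the opening and the grip force at its end, in the units of the state.
- observe(): the state, without advancing time (a new reading comes with each control period).
- read_camera(name): name is "scene" or "side" or "wrist"; returns the picture (420x560x3 uint8, red, green, blue); there is no depth.
- camera_params(name): a dict with "vfov" (degrees; the focal length in pixels is half the picture's height over the tangent of half this angle, whatever the lens; pixels are square), "cx", "cy" (the principal point, pixels), "world_from_camera" (4x4, takes a point from camera to world coordinates); the wrist camera has in their place "T_tool_cam" (4x4, takes a point from camera to tool coordinates, whose origin is the TCP and whose axes are the flange's). Camera axes: x right, y down, z forward; pixel columns grow to the right and rows downward; lengths in mm; the calibration is good to about 2 mm. A picture is of the moment at which its call begins: read the wrist's pose just before it. camera_params takes no time and is no camera call.
- finish_job(): hands the job in; it is judged then, once.
The state is a dict: "t": time; "q": joint angles; "dq": joint speeds; "joint_torque": joint torques, N m; "tool_pos": TCP position; "ee_rot": TCP orientation; "force": force on the tool from outside, world axes, zero at the start; "ft_torque": the same for the moment, N m; "gripper_width": finger opening in mm; "gripper_force": force on a finger pad.
Only numpy, scipy, OpenCV 4.12 (cv2) and the standard library are available. Lean on these libraries where they do the work, as an engineer would, in place of code of your own. Each camera call takes 0.05 s, during which the arm holds its last target. There are 200 camera calls.

### The job

Show the apprentice the next stone-setting job by pointing with the fingertips from above, about two centimetres clear of each thing, and staying about two seconds at each: first at the ring with the blue stone in the ring tray, then at the red-handled pusher in the tool block, and last at the open jaws in the top of the ball vise. Touch and shift nothing, and do not bring the fingertips close above any other ring or tool on the way. Finish with the fingertips still pointing at the vise jaws.

Things in the scene. Friction and masses are not known exactly. Their poses are not given: they have to be found in the camera images.
- ring_tray: Ring tray: light wooden frame 90 x 190 mm, 27 mm high, round a dark grey pad 24 mm high with slits; three rings stand in the middle row of slits, 55 mm apart along the tray's y axis, in any order. Fixed. Origin at the centre of its underside, z up.
- ring_blue: Gold ring with a BLUE faceted stone 17 mm across: the ring to point at. Stands upright in a slit of the ring tray, band 23 mm across and 3 mm thick, the lower 9 mm sunk in the pad. Origin at the lowest point of the band, z up, the band lies in its y-z plane. Loose, about 14 g, graspable, but it is not to be touched.
- ring_blue_top (a point): Top of the blue stone, 32 mm above the ring's origin and about 47 mm above the bench.
- ring_green: Gold ring with a GREEN faceted stone 17 mm across; a bystander. Stands upright in a slit of the ring tray, band 23 mm across and 3 mm thick, the lower 9 mm sunk in the pad. Origin at the lowest point of the band, z up, the band lies in its y-z plane. Loose, about 14 g, graspable, but it is not to be touched.
- ring_green_top (a point): Top of the green stone, 32 mm above its ring's origin, about 47 mm above the bench.
- ring_pearl: Gold ring with a round white PEARL 15 mm across; a bystander. Stands upright in a slit of the ring tray, band 23 mm across and 3 mm thick, the lower 9 mm sunk in the pad. Origin at the lowest point of the band, z up, the band lies in its y-z plane. Loose, about 14 g, graspable, but it is not to be touched.
- ring_pearl_top (a point): Top of the pearl, 32 mm above its ring's origin, about 47 mm above the bench.
- tool_block: Light wooden tool block 56 x 168 mm, 50 mm high; three pushers stand in it 55 mm apart along its y axis, in any order. Fixed. Origin at the centre of its underside, z up.
- pusher_red: Stone-setter's pusher with a RED handle: the tool to point at. Stands point down in a hole of the tool block: 8 mm steel shank (in the hole), brass ferrule, then a mushroom-shaped handle 32 mm wide at its broadest. Origin at the point of the shank, z up along the tool. Loose, about 45 g, graspable, but it is not to be touched.
- pusher_red_top (a point): Centre of the top of the red handle, 102 mm above the tool's origin, about 114 mm above the bench.
- pusher_black: Stone-setter's pusher with a BLACK handle; a bystander. Stands point down in a hole of the tool block: 8 mm steel shank (in the hole), brass ferrule, then a mushroom-shaped handle 32 mm wide at its broadest. Origin at the point of the shank, z up along the tool. Loose, about 45 g, graspable, but it is not to be touched.
- pusher_black_top (a point): Centre of the top of the black handle, about 114 mm above the bench.
- pusher_wood: Stone-setter's pusher with a plain light WOOD handle; a bystander. Stands point down in a hole of the tool block: 8 mm steel shank (in the hole), brass ferrule, then a mushroom-shaped handle 32 mm wide at its broadest. Origin at the point of the shank, z up along the tool. Loose, about 45 g, graspable, but it is not to be touched.
- pusher_wood_top (a point): Centre of the top of the wooden handle, about 114 mm above the bench.
- ball_vise: Engraver's ball vise: dark steel ball 110 mm across on a black rubber ring 120 mm across, with a bright steel turret on top, and on that two bright steel jaws 25 x 66 mm and 18 mm high, facing each other across a 10 mm gap along the vise's y axis. Total height 122 mm. Fixed. Origin at the centre of its underside, z up.
- vise_jaws (a point): Middle of the gap between the two vise jaws, level with their tops, 122 mm above the bench: the point to point at.

How it is judged:
By the outcome, as a careful person would: the job done as asked, in the order asked, and still so for the second after the job is handed in, with the robot touching nothing.
It also fails if it takes over 58 s, if anything falls off the work surface, if the arm or the gripper's body presses on something with over 40 N, if the wrist force passes 120 N, or if a joint passes its speed limit or range.

## Working session

There is one attempt and no reset: what is moved stays moved. The work goes in short steps, Python scripts to look and compute and a tool call to move; the robot and the scene stay as the last step left them, time stands still between calls to the robot, and variables do not carry over. Pictures are saved under pics/ and viewed, at most 10 in all, crops included, and the job is handed in when it is done.

Besides the shell and the picture viewer there is one more tool, called after "Request:" as name([rows], argument=value, ...), one row to a line, values as JSON. step_arm: Moves the arm, as the interface text tells. Its arguments: {"type":"object","properties":{"commands":{"type":"array"}},"required":["commands"]}

```bash
mkdir -p pics
python3 - <<'E'
from bench import *
import cv2
s=observe();print(s['t'],s['tool_pos'],s['ee_rot'],s['gripper_width'])
for n in("scene","side"):
    cv2.imwrite(f"pics/{n}0.png",read_camera(n)[:,:,::-1]);print(n,camera_params(n))
E
```

```text
0.0 [287.13733889 610.21702666 230.30429781] [-1.38722497e-04  2.18120276e-01  9.75921454e-01 -9.17270669e-04] 85.58021451344756
scene {'vfov': 52.93821432043803, 'cx': 278.7126144809377, 'cy': 204.12535627837403, 'world_from_camera': array([[-5.08150412e-01,  6.78714993e-01, -5.30216104e-01,
         1.09606899e+03],
       [ 8.61187536e-01,  3.91973072e-01, -3.23594096e-01,
         3.32954680e+02],
       [-1.17977288e-02, -6.21049973e-01, -7.83682170e-01,
         9.22596100e+02],
       [ 0.00000000e+00,  0.00000000e+00,  0.00000000e+00,
         1.00000000e+00]])}
side {'vfov': 55.93542608278913, 'cx': 283.6475239979243, 'cy': 210.42774837527415, 'world_from_camera': array([[-7.55636572e-01, -3.39536495e-01,  5.60114578e-01,
         2.99018607e+01],
       [-6.54776814e-01,  3.69707468e-01, -6.59229635e-01,
         5.93607692e+02],
       [ 1.67539775e-02, -8.64888060e-01, -5.01685108e-01,
         5.33885308e+02],
       [ 0.00000000e+00,  0.00000000e+00,  0.00000000e+00,
         1.00000000e+00]])}
```

View pics/scene0.png

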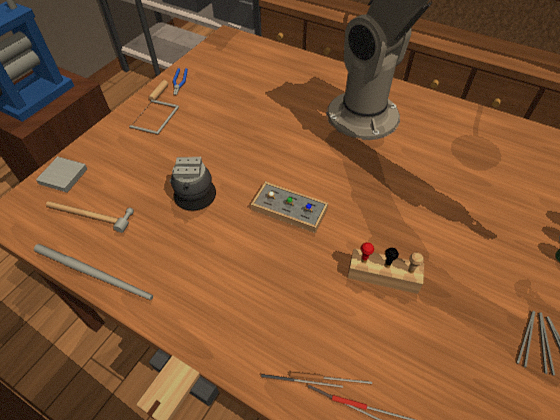

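View pics/side0.png

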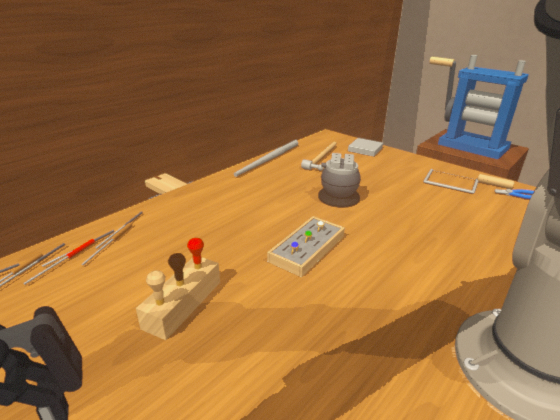

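The scene picture shows the blue ring at about (309,207), the red handle at (367,247) and the vise jaws at (187,163). In the side picture they are at (295,245), (195,244) and (343,160). I'll zoom in for accuracy.

Run:
```python
import cv2,numpy as np
def crop(n,x,y,w=66,h=50): 
    im=cv2.imread(f"pics/{n}0.png")[y:y+h,x:x+w]; return cv2.resize(im,None,fx=6,fy=6,interpolation=cv2.INTER_NEAREST)
for n,L in(("scene",[(155,140),(262,180),(350,230),(390,235)]),("side",[(310,140),(280,210),(160,230),(140,250)])):
    c=[crop(n,*p) for p in L]
    cv2.imwrite(f"pics/{n}_z.png",np.vstack([np.hstack(c[:2]),np.hstack(c[2:])]))
```

```text
(no output)
```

View pics/scene_z.png

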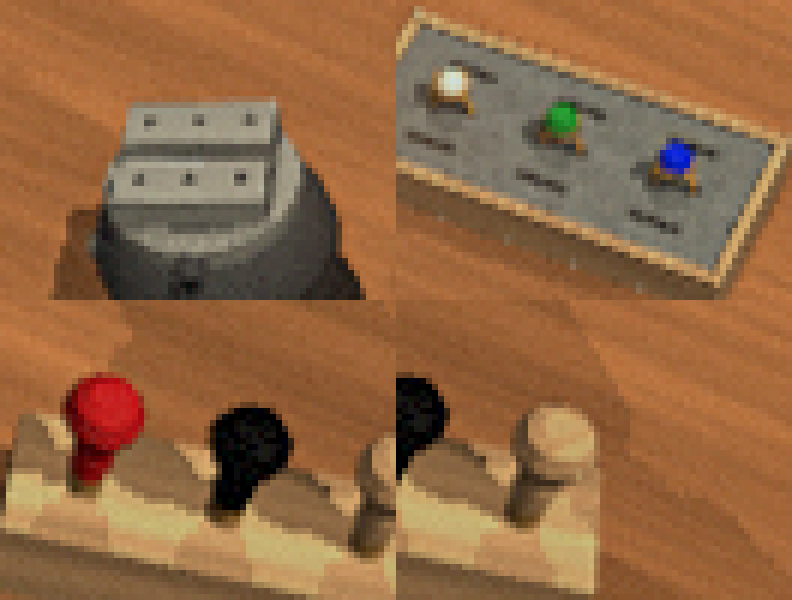

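View pics/side_z.png

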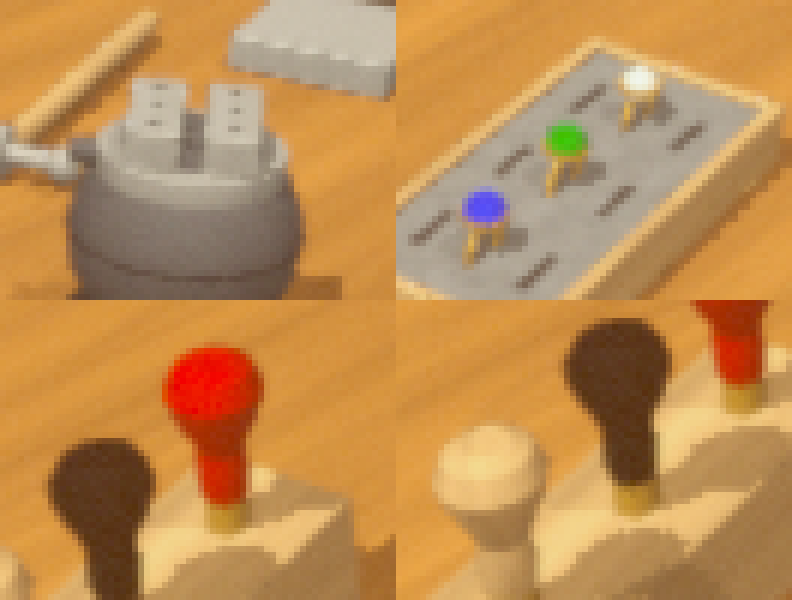

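The zooms give sub-pixel centres for the rings, handles and jaws. Order is pearl, green, blue in the tray and red, black, wood in the block. Next I'll triangulate them.

```bash
cat > h.py <<'E'
from bench import *
import numpy as np
def ray(c,T,u,v):
    f=210/np.tan(np.radians(c['vfov']/2)); d=T[:3,:3]@np.array([(u-c['cx'])/f,(v-c['cy'])/f,1]); return T[:3,3],d/np.linalg.norm(d)
def tri(rs):
    A=0;b=0
    for o,d in rs: P=np.eye(3)-np.outer(d,d);A=A+P;b=b+P@o
    return np.linalg.solve(A,b)
E
python3 - <<'E'
from h import *
np.set_printoptions(precision=1,suppress=True)
S=camera_params("scene");D=camera_params("side")
for n,a,b,z in[("vise",(187.5,165.2),(342.9,158.7),122),("blue",(308.7,206.3),(295.2,244.3),43),("green",(289.8,199.7),(308.5,233),43),("pearl",(271.3,193.3),(320.7,223.3),40),("red",(367.5,248.3),(195.5,243.8),103),("black",(391.8,253.7),(177,261.2),103),("wood",(416.8,257.5),(155.7,277.5),103)]:
    R=[ray(c,c['world_from_camera'],*p) for c,p in((S,a),(D,b))]
    print(n,tri(R),[ (o+d*(z-o[2])/d[2])[:2] for o,d in R])
print(camera_params("wrist"))
E
```

```text
vise [ 559.1 -274.1  118. ] [array([ 561.9, -271. ]), array([ 554.1, -266. ])]
blue [465.7  40.9  41.2] [array([467.6,  42.2]), array([464.2,  41.8])]
green [471.4 -13.5  41.5] [array([473. , -12.2]), array([470.1, -12.7])]
pearl [476.7 -68.1  40.3] [array([476.6, -68.1]), array([477. , -68.8])]
red [550.9 235.1 103.3] [array([551. , 235.5]), array([551.3, 234.5])]
black [535.3 288.3 100.8] [array([536.8, 288.5]), array([532.7, 289.8])]
wood [519.8 340.9 105.1] [array([518.2, 340.5]), array([522.2, 340.1])]
{'vfov': 59.28266252318912, 'cx': 277.3785366835226, 'cy': 209.92347757491757, 'T_tool_cam': array([[  -0. ,   -1. ,   -0.3,   73.7],
       [   1. ,   -0. ,   -0. ,    0.9],
       [   0. ,   -0.3,    1. , -141.7],
       [   0. ,    0. ,    0. ,    1. ]])}
```

Request:
step_arm([
  [0, 0.2, -0.5, 0, 0],
  [0, 0.5, -1.5, 0, 0],
  [0, 0.9, -2.8, 0, 0],
  [0, 1.3, -4.1, 0, 0],
  [0, 1.7, -5.4, 0, 0],
  [0, 2.1, -6.7, 0, 0],
  [0, 2.5, -8.0, 0, 0],
  [0, 2.9, -9.3, 0, 0],
  [0, 3.3, -10.6, 0, 0],
  [0, 3.8, -11.9, 0, 0],
  [0, 4.2, -13.2, 0, 0],
  [0, 4.6, -14.5, 0, 0],
  [0, 5.0, -15.8, 0, 0],
  [0, 5.3, -17, 0, 0],
  [0, 5.6, -18, 0, 0],
  [0, 5.8, -18.6, 0, 0],
  [0, 5.97, -18.96, 0, 0],
  [0, 5.97, -18.96, 0, 0],
  [0, 5.97, -18.96, 0, 0],
  [0, 5.97, -18.96, 0, 0],
])

```text
t: 2.1
tool_pos: [466.1, 43.2, 231.2]
ee_rot: [-0.0, 0.217, 0.976, 0.0]
force: [-0.1, -0.5, -0.3]
gripper_width: 0.5
gripper_force: 0.0
```

Run:
```python
from h import *
import cv2
s=observe();im=read_camera("wrist");print(s['t'],s['tool_pos'],s['ee_rot'],s['gripper_width'])
cv2.imwrite("pics/w1.png",im[:,:,::-1])
from scipy.spatial.transform import Rotation as R
q=s['ee_rot'];T=np.eye(4);T[:3,:3]=R.from_quat([*q[1:],q[0]]).as_matrix();T[:3,3]=s['tool_pos']
c=camera_params("wrist");W=T@c['T_tool_cam']
r,g,b=[im[:,:,i].astype(int) for i in range(3)]
for n,m,z in(("blue",(b>r+70)&(b>g+70),44),("green",(g>r+60)&(g>b+60),44)):
    k,l,st,ce=cv2.connectedComponentsWithStats(m.astype('uint8'))
    for i in range(1,k):
        if st[i,4]>60:
            o,d=ray(c,W,*ce[i]);print(n,ce[i],st[i],o+d*(z-o[2])/d[2])
```

```text
2.1 [466.08309104  43.20669479 231.16535891] [-2.48277505e-04  2.17179093e-01  9.76131736e-01  1.21017119e-04] 0.5245385891935679
blue [275.1        183.48421053] [268 176  15  16 190] [465.37506181  41.93282739  44.        ]
green [224.86390533 213.03550296] [218 206  15  15 169] [470.97173184 -12.50846368  44.        ]
```

View pics/w1.png

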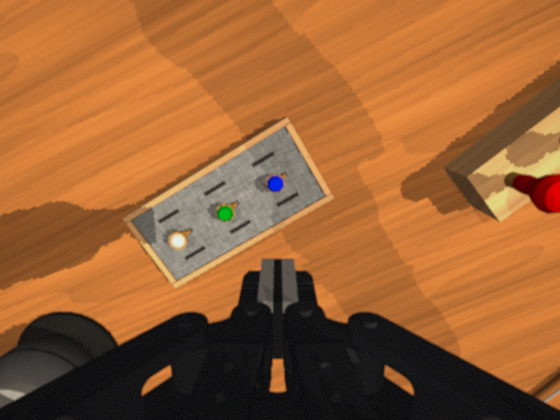

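The wrist view confirms the blue stone at (275,183), near (465.5, 41.8) in the world frame. The way down is clear, so I'll descend and stay there.

Request:
step_arm([
  [0, 0, 0, -0.4, 0],
  [0, 0, 0, -1.1, 0],
  [0, 0, 0, -2, 0],
  [0, 0, 0, -2.9, 0],
  [0, 0, 0, -3.7, 0],
  [0, -0.02, 0, -4.4, 0],
  [0, -0.02, 0, -4.9, 0],
  [0, -0.02, 0, -5.25, 0],
  [0, -0.02, 0, -5.45, 0],
  [0, -0.02, 0, -5.45, 0],
  [0, -0.02, 0, -5.45, 0],
])

```text
t: 3.25
tool_pos: [466.3, 42.1, 68.2]
ee_rot: [0.0, 0.218, 0.976, 0.0]
force: [-0.0, 0.0, -0.6]
gripper_width: -0.0
gripper_force: 0.0
```

Request:
step_arm([
  [0, 0, 0, 0, 0],
  [0, 0, 0, 0, 0],
  [0, 0, 0, 0, 0],
  [0, 0, 0, 0, 0],
  [0, 0, 0, 0, 0],
  [0, 0, 0, 0, 0],
  [0, 0, 0, 0, 0],
  [0, 0, 0, 0, 0],
  [0, 0, 0, 0, 0],
  [0, 0, 0, 0, 0],
  [0, 0, 0, 0, 0],
  [0, 0, 0, 0, 0],
  [0, 0, 0, 0, 0],
  [0, 0, 0, 0, 0],
  [0, 0, 0, 0, 0],
  [0, 0, 0, 0, 0],
  [0, 0, 0, 0, 0],
  [0, 0, 0, 0, 0],
  [0, 0, 0, 0, 0],
  [0, 0, 0, 0, 0],
])

```text
t: 5.25
tool_pos: [465.9, 42.0, 67.8]
ee_rot: [-0.0, 0.218, 0.976, 0.0]
force: [0.3, -0.0, -0.5]
gripper_width: -0.3
gripper_force: 0.0
```

Run:
```python
from h import *
import cv2
a=read_camera("side")[190:270,240:350,::-1];b=read_camera("scene")[150:230,250:360,::-1]
cv2.imwrite("pics/b.png",cv2.resize(np.hstack([a,b]),None,fx=3.6,fy=3.6,interpolation=cv2.INTER_CUBIC))
```

```text
(no output)
```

View pics/b.png

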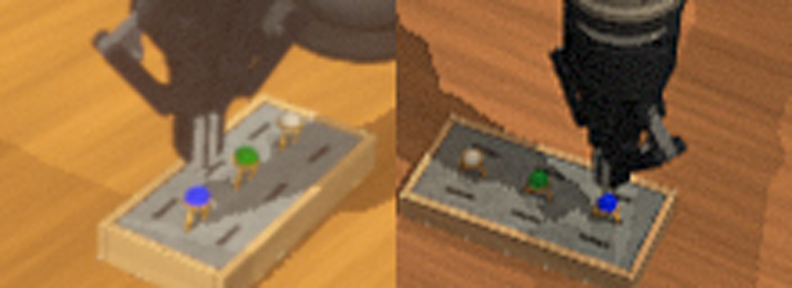

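Both crops show the fingertips just above the blue stone (side crop (197,195), scene crop (607,203)) with a gap of about 2 cm. Next I'll rise and go over to the red pusher.

Request:
step_arm([
  [0, 0, 0, 0, 0],
  [0, 0, 0, 0, 0],
  [0, 0, 0, 0.4, 0],
  [0, 0, 0, 1.2, 0],
  [0, 0, 0, 2.2, 0],
  [0, 0, 0, 3.2, 0],
  [0, 0.2, 0.4, 4.1, 0],
  [0, 0.5, 1.2, 4.7, 0],
  [0, 1.0, 2.3, 4.7, 0],
  [0, 1.5, 3.4, 4.7, 0],
  [0, 2.0, 4.5, 4.7, 0],
  [0, 2.4, 5.4, 4.7, 0],
  [0, 2.7, 6.1, 4.7, 0],
  [0, 2.84, 6.44, 4.7, 0],
  [0, 2.84, 6.44, 4.7, 0],
  [0, 2.84, 6.44, 4.7, 0],
])

```text
t: 6.95
tool_pos: [550.8, 233.8, 209.0]
ee_rot: [-0.0, 0.219, 0.976, -0.0]
force: [-0.6, -0.3, -0.5]
gripper_width: -0.2
gripper_force: 0.0
```

Run:
```python
from h import *
import cv2
s=observe();im=read_camera("wrist");print(s['t'],s['tool_pos'])
cv2.imwrite("pics/w2.png",im[:,:,::-1])
from scipy.spatial.transform import Rotation as R
q=s['ee_rot'];T=np.eye(4);T[:3,:3]=R.from_quat([*q[1:],q[0]]).as_matrix();T[:3,3]=s['tool_pos']
c=camera_params("wrist");W=T@c['T_tool_cam']
r,g,b=[im[:,:,i].astype(int) for i in range(3)]
m=(r>90)&(g<60)&(b<60)
k,l,st,ce=cv2.connectedComponentsWithStats(m.astype('uint8'))
for i in range(1,k):
    if st[i,4]>100:
        for z in(100,106):
            o,d=ray(c,W,*ce[i]);print(ce[i],st[i],o+d*(z-o[2])/d[2])
```

```text
6.95 [550.82029521 233.7529052  209.00110692]
[278.08463727 206.0625889 ] [ 257  184   43   43 1406] [550.18755474 235.21029258 100.        ]
[278.08463727 206.0625889 ] [ 257  184   43   43 1406] [548.61697183 235.94985298 106.        ]
[ 56.1810089  248.47477745] [ 22 226  65  44 337] [510.00328245  74.29617781 100.        ]
[ 56.1810089  248.47477745] [ 22 226  65  44 337] [509.39448537  78.88711853 106.        ]
[488.26254826 361.36679537] [472 353  30  19 259] [740.89541131 333.05709038 100.        ]
[488.26254826 361.36679537] [472 353  30  19 259] [734.7603532  331.45474788 106.        ]
```

View pics/w2.png

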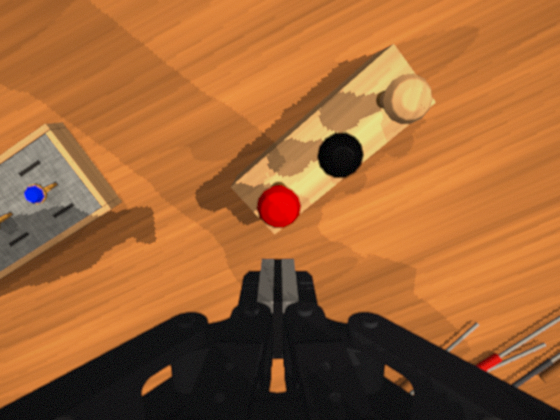

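The wrist view shows the red handle at (278,206), which is about (549.7, 235.5) in the world frame. The fingers are lined up, so I'll descend and stay.

Request:
step_arm([
  [0, 0, 0, -0.3, 0],
  [0, 0, 0, -0.8, 0],
  [0, -0.03, 0, -1.4, 0],
  [0, -0.03, 0, -1.9, 0],
  [0, -0.03, 0, -2.25, 0],
  [0, -0.03, 0, -2.47, 0],
  [0, -0.03, 0, -2.47, 0],
  [0, -0.03, 0, -2.47, 0],
])

```text
t: 7.8
tool_pos: [550.6, 235.3, 135.0]
ee_rot: [0.0, 0.218, 0.976, 0.0]
force: [0.5, 1.2, 0.2]
gripper_width: -0.3
gripper_force: 0.0
```

Request:
step_arm([
  [0, 0, 0, 0, 0],
  [0, 0, 0, 0, 0],
  [0, 0, 0, 0, 0],
  [0, 0, 0, 0, 0],
  [0, 0, 0, 0, 0],
  [0, 0, 0, 0, 0],
  [0, 0, 0, 0, 0],
  [0, 0, 0, 0, 0],
  [0, 0, 0, 0, 0],
  [0, 0, 0, 0, 0],
  [0, 0, 0, 0, 0],
  [0, 0, 0, 0, 0],
  [0, 0, 0, 0, 0],
  [0, 0, 0, 0, 0],
  [0, 0, 0, 0, 0],
  [0, 0, 0, 0, 0],
  [0, 0, 0, 0, 0],
  [0, 0, 0, 0, 0],
  [0, 0, 0, 0, 0],
  [0, 0, 0, 0, 0],
])

```text
t: 9.8
tool_pos: [550.2, 235.2, 134.7]
ee_rot: [0.0, 0.218, 0.976, 0.0]
force: [-0.1, 0.4, -0.6]
gripper_width: -0.1
gripper_force: 0.0
```

Request:
step_arm([
  [0, 0, 0, 0, 0],
  [0, 0, 0, 0, 0],
  [0, 0, 0, 0.4, 0],
  [0, 0, 0, 1.2, 0],
  [0, 0, 0, 2.1, 0],
  [0, 0, -0.5, 2.8, 0],
  [0, 0, -1.5, 3.2, 0],
  [0, 0.1, -3, 3.2, 0],
  [0, 0.1, -4.5, 3.2, 0],
  [0, 0.1, -6, 3.2, 0],
  [0, 0.1, -7.5, 3.2, 0],
  [0, 0.2, -9, 3.2, 0],
  [0, 0.2, -10.5, 3.2, 0],
  [0, 0.2, -12, 3.2, 0],
  [0, 0.2, -13.4, 3.2, 0],
  [0, 0.28, -14.8, 3.2, 0],
  [0, 0.28, -15.9, 3.2, 0],
  [0, 0.28, -16.6, 3.2, 0],
  [0, 0.28, -16.9, 3.2, 0],
  [0, 0.28, -16.9, 3.2, 0],
])

```text
t: 11.8
tool_pos: [558.4, -272.9, 231.3]
ee_rot: [0.0, 0.219, 0.976, -0.0]
force: [-0.1, 0.4, -0.5]
gripper_width: -0.0
gripper_force: 0.0
```

Request:
step_arm([
  [0, 0, 0, 0, 0],
  [0, 0, 0, 0, 0],
])

```text
t: 12.0
tool_pos: [559.1, -269.8, 230.8]
ee_rot: [-0.0, 0.217, 0.976, 0.001]
force: [0.0, -0.4, -0.0]
gripper_width: 0.1
gripper_force: 0.0
```

Run:
```python
from h import *
import cv2
s=observe();im=read_camera("wrist");print(s['t'],s['tool_pos'],s['ee_rot'])
cv2.imwrite("pics/w3.png",im[:,:,::-1])
```

```text
12.0 [ 559.12999505 -269.79900627  230.75282934] [-7.03823281e-05  2.16884249e-01  9.76197180e-01  5.31955404e-04]
```

View pics/w3.png

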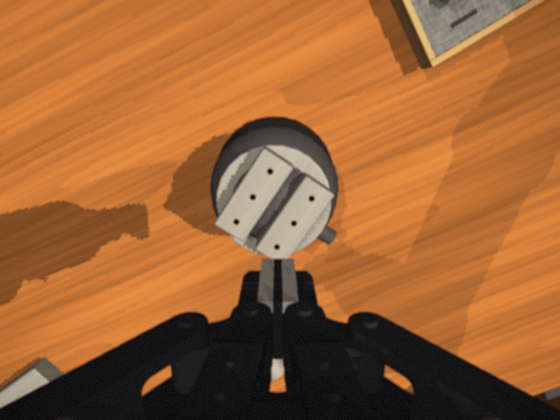

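The jaws fill the middle of the wrist view; the gap centre is at about (274,208). I'll turn that into a position.

Run:
```python
from h import *
from scipy.spatial.transform import Rotation as R
p=[559.1,-269.8,230.8];q=[0.217,0.976,0,0]
T=np.eye(4);T[:3,:3]=R.from_quat(q).as_matrix();T[:3,3]=p
c=camera_params("wrist");W=T@c['T_tool_cam']
for u in[(273.5,210),(274.5,205.8),(270,171),(236,222),(312,198),(277,247)]:
    o,d=ray(c,W,*u);print(u,(o+d*(122-o[2])/d[2]).round(1))
```

```text
(273.5, 210) [ 559.7 -272.4  122. ]
(274.5, 205.8) [ 557.2 -270.4  122. ]
(270, 171) [ 533.4 -262.6  122. ]
(236, 222) [ 556.4 -300.5  122. ]
(312, 198) [ 563.2 -244.2  122. ]
(277, 247) [ 586.3 -282.1  122. ]
```

Request:
step_arm([
  [0, 0, 0, -0.3, 0],
  [0, 0, 0, -0.8, 0],
  [0, 0, 0, -1.4, 0],
  [0, 0, 0, -2.0, 0],
  [0, 0, 0, -2.5, 0],
  [0, 0, 0, -2.8, 0],
  [0, 0, 0, -2.95, 0],
  [0, 0, 0, -2.95, 0],
  [0, 0, 0, -2.95, 0],
])

```text
t: 12.95
tool_pos: [559.0, -272.1, 142.8]
ee_rot: [0.001, 0.218, 0.976, -0.0]
force: [0.1, -0.3, 0.3]
gripper_width: 0.2
gripper_force: 0.0
```

Request:
step_arm([
  [0, 0, 0, 0, 0],
  [0, 0, 0, 0, 0],
  [0, 0, 0, 0, 0],
  [0, 0, 0, 0, 0],
  [0, 0, 0, 0, 0],
  [0, 0, 0, 0, 0],
  [0, 0, 0, 0, 0],
  [0, 0, 0, 0, 0],
  [0, 0, 0, 0, 0],
  [0, 0, 0, 0, 0],
  [0, 0, 0, 0, 0],
  [0, 0, 0, 0, 0],
  [0, 0, 0, 0, 0],
  [0, 0, 0, 0, 0],
  [0, 0, 0, 0, 0],
  [0, 0, 0, 0, 0],
  [0, 0, 0, 0, 0],
  [0, 0, 0, 0, 0],
  [0, 0, 0, 0, 0],
  [0, 0, 0, 0, 0],
])

```text
t: 14.95
tool_pos: [558.6, -271.8, 142.3]
ee_rot: [0.0, 0.218, 0.976, 0.0]
force: [-0.7, 0.6, -0.2]
gripper_width: -0.2
gripper_force: 0.0
```

Run:
```python
from h import *
import cv2
a=read_camera("side")[110:210,290:400,::-1];b=read_camera("scene")[110:210,140:250,::-1]
cv2.imwrite("pics/v.png",cv2.resize(np.hstack([a,b]),None,fx=3.6,fy=3.6,interpolation=cv2.INTER_CUBIC))
```

```text
(no output)
```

View pics/v.png

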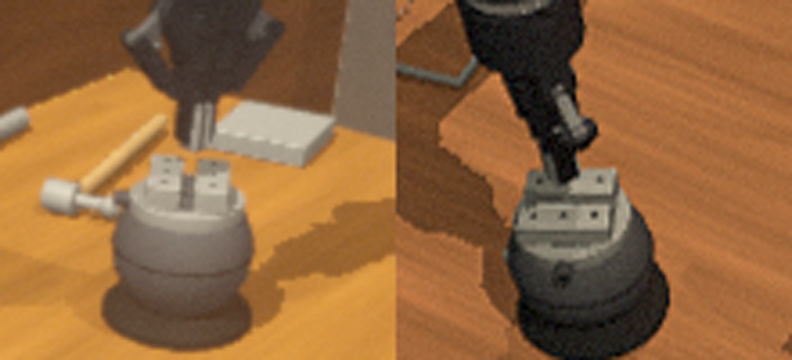

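The fingertips hang about 2 cm above the middle of the jaw gap (side crop (197,150), scene crop (565,183)) and touch nothing.

```bash
python3 -c "from bench import *; print(finish_job())"
```

```text
the job is handed in; nothing more can be done
None
```

The job is handed in: the closed fingertips pointed at the blue ring, the red pusher and the vise jaws in that order, about 2 cm above each for about 2 s. They finished over the jaws, and the wrist force readings showed no contact.

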